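Screw the glue press down on the battery pack

TASK

Two small screw presses stand on the bench and one of them has a battery pack in it, under its raised, spring-mounted pressure pad. Screw that press down by pushing the spokes of its handle round with a fingertip, clockwise seen from above, until the pad bears on the pack with its springs about half compressed (not driven solid, which would crush the cells), then move clear. Do not grip the handle, and leave the pack, the other press and everything else on the bench where they stand.

Things in the scene. Friction and masses are not known exactly. Their poses are not given: they have to be found in the camera images.
- press_a: the press that holds the pack, fixed; origin: centre of its underside, z up, front to -x. Grey base plate 140 (x) by 160 (y) mm, top at 20 mm; two steel columns 16 mm thick at y = +-65 mm; grey crosshead 50 (x) by 160 (y) mm across them, 155 to 180 mm high, with nuts up to 184 mm at the columns, 188 mm at the centre. A central vertical screw carries the spoked handle, the highest part
- spokes_a: spokes of that press's handle: four level round steel bars 12 mm thick at right angles, each with a black 22 mm ball at its end, ball centre 90 mm from the axis. Origin on the axis at the spokes' centre line (223 to 233 mm above the table at the start; 4 mm lower per rad turned); spokes along its +x, +y, -x, -y, z up. Between the spokes it is open down to the crosshead and its nuts
- hub_a: the dark steel hub of that handle, 36 mm across, from 12 mm below to 14 mm above the spokes' centre line; origin on the axis at spoke height. Not to be touched or gripped
- wheel_a (a joint): turn of that handle, rad: 0 fully open, growing clockwise seen from above, at most 9. Each rad lowers plate, pad and handle by 4 mm. The pad meets the pack near 6.25 rad, 2 to 4.5 rad after the start. The screw is stiff and stays where it is left: pushed 55 mm from the axis it takes about 4 N (3 to 5) to turn freely, about 7 N with the springs half compressed and 9 N or more near solid
- platen_a: moving aluminium plate of that press, 90 by 70 by 10 mm, sliding on the columns; origin at the centre of its underside, z up. The pad hangs below it
- pad_a (a joint): compression in m of the four small coil springs that hold the pressure pad (aluminium plate 90 by 62 mm faced with black rubber) under the moving plate: 0 when free, with 12 mm of open gap between pad plate and moving plate and the rubber face 23 mm below the moving plate's underside; 0.005 half compressed (7 mm of gap left), 0.010 solid. 10 N per mm, 55 N when half compressed
- pack: battery pack standing in press a: three rows of five grey cells between two dark green insulating boards, 95 by 57 by 70 mm high, about 0.7 kg, loose on the press's base plate; origin at the centre of its underside, x along its 95 mm length, its top 70 mm above the origin
- press_b: the other screw press, the same as press a but empty, fixed to the bench; to be left alone: origin and sizes as for press a
- spokes_b: the handle's spokes of the empty press, the same in size and frame as those of press a; to be left alone
- glue: white glue bottle, 44 mm across, 115 mm tall, standing between the presses; origin at its foot
- done1: finished battery pack with a blue tape band and an aluminium circuit cover on top, 95 by 57 by 78 mm high, standing beyond the presses; origin at its foot
- done2: another finished battery pack, the same
- tape: blue roll of tape lying flat, 90 mm across, 20 mm high; origin at its foot
- driver: screwdriver lying to the left of the presses, 170 mm long, about 30 mm high
- holder: flat black plastic cell holder grid, 98 by 61 by 12 mm; origin at its foot
- cell: single grey battery cell standing upright, 18 mm across, 65 mm tall; origin at its foot
Not all that is in view belongs to the job. Leave any red look-alike of the press_a alone.

How it is judged:
At the end, for the whole second after the job is handed in: The pad presses on the pack with its springs 2.5 to 7.5 mm compressed (a quarter to three quarters), and stays so by itself; the pack stands upright within 15 mm of the middle of its press; screw and pack are at rest (value of joint pad_a between 0.0025 and 0.0075 m and contact force between platen_a and pack above 15 N and horizontal distance between pack and press_a below 0.015 m and angle between pack's own z axis and vertical below 0.05 rad and linear speed of pack below 0.01 m/s and velocity of joint wheel_a between -0.05 and 0.05 rad/s); the robot touches nothing.
It fails at once if the pack is crushed: the springs are compressed by more than 9 mm of their 10 (value of joint pad_a above 0.009 m).
It fails at once if the pack is shifted by more than 15 mm, lifted or handled (distance of pack from where it was at the start of the episode above 0.015 m or contact force between the fingers and pack above 3 N).
It fails at once if the handle is gripped or forced: more than 3 N between fingers and hub, or 25 N between fingers and spokes (contact force between the fingers and hub_a above 3 N or contact force between the fingers and spokes_a above 25 N).
It fails at once if the other press is worked: pushed anywhere with more than 3 N (contact force between any of the arm, the fingers and press_b above 3 N).
It fails at once if something else on the bench is moved by more than 20 mm (distance of any of glue, done1, done2, tape, driver, holder, cell from where it was at the start of the episode above 0.02 m).
It also fails if it takes over 64 s, if anything falls off the work surface, if the arm or the gripper's body presses on something with over 40 N, if the wrist force passes 120 N, or if a joint passes its speed limit or range.

ROBOT

A 7-joint arm with a two-finger parallel gripper is mounted at the origin on the work surface. World frame = base frame: x ahead of the robot, y to its left, z up, the work surface at z = 0. Lengths are in m, angles in rad, forces in N, time in s.
With the tool pointing down it reaches from about 0.425 to 0.825 m from the base axis. Payload 3.6 kg.
Tool frame: the origin (TCP) lies between the finger pads; the fingertips stand ctrl.tcp_to_tips ahead of it and the grasp point (between the pads) lies 5 mm behind it (ctrl.tcp_to_tips is the distance from the TCP to the fingertips, in m); z points along the fingers, y is the line along which they close (so a half turn about z gives the same grasp; the last joint's range is limited). The gripper opens to 93 mm and grips with 3 to 60 N. Pads are 15 mm wide; open, the fingers measure 128 mm over their backs; the gripper's body (75 mm by 188 mm) begins 65 mm behind the grasp point.
Start: joints at [1.117, 0.615, -0.013, 1.423, 0.008, 1.103, -0.04], TCP at [0.27, -0.591, 0.233] pointing down, gripper open.
Joint ranges: [-3.12, 3.12], [-0.3, 2.06], [-1.34, 1.32], [0.26, 2.42], [-1.36, 4.5], [0.01, 1.98], [-2.84, 2.84]. Speed limits (rad/s): [2.79, 2.79, 3.14, 3.14, 3.14, 3.14, 3.14].

INTERFACE

Orientations are given as [roll, pitch, yaw] about the fixed x, y, z axes, in that order (R = Rz(yaw) Ry(pitch) Rx(roll)).
In Python, from plant import telemetry, viewer, workorder, ctrl gives the robot as it stands.
- The arm moves only by the shell command python3 -m creep 'ROWS' [FORCE]. ROWS is a JSON object of lists of equal length, an entry for each row: "slide": the shift along the world's x, y, z in m, a list of three; "spin": the turn about the world's z in degrees; "claw": the closure, from 0 (fully open) to 1 (shut). In form: {"slide": [[tx, ty, tz], ...], "spin": [spin, ...], "claw": [claw, ...]}. A call has exactly 5 rows; each row shifts and turns the commanded pose from where the row before left it; what a row does not reach is not made up. A row lasts 1/12 s, in which the tool goes at most 41.7 mm and 7.16 degrees, less where a joint would pass 70% of its speed; a pose out of reach is approached as far as the arm can. A call is refused whole if a number of a shift passes 0.0417 or a number of a turn 7.16, either way. A call with a gripper value outside its range is refused whole. The fingers move at their own pace and stop on an object; FORCE is the grip in N (left out, the last holds). Time passes only in rows, so rows that do not move let the fingers close, or fill a call up. It gives the time, the measured TCP pose, the force, the opening and the grip force at its end, in the units of the state.
- telemetry.sense(): the state, without advancing time (a new reading comes with each control period).
- viewer.capture(name): name is "side" or "top"; returns a dict with "image" (480x640x3 uint8, blue, green, red), "fx", "fy", "cx", "cy" (pixels), "k1" (the pictures are not rectified: a ray, as slopes to the right and down, at radius r is drawn at 1 + k1 r^2 times it, then the intrinsics apply), "position" and "rotation" of the camera in the world. Camera axes: x right, y down, z forward; pixel columns grow to the right and rows downward; lengths in m; the calibration is good to about 2 mm. A picture is of the moment at which its call begins. There is no depth.
- workorder.job_done(): hands the job in; it is judged then, once.
The state is a dict: "time": time; "joint_positions": joint angles; "joint_vel": joint speeds; "tau": joint torques, N m; "ee_pos": TCP position; "tcp_rot": TCP orientation; "force": force on the tool from outside, world axes, zero at the start; "wrist_torque": the same for the moment, N m; "gripper_width": opening from 0.0 (shut) to 1.0 (fully open); "grip_force": force on a finger pad.
Only numpy, scipy, OpenCV 4.12 (cv2) and the standard library are available. Lean on these libraries where they do the work, as an engineer would, in place of code of your own. Each camera call takes 0.05 s, during which the arm holds its last target. There are 200 camera calls.

## Working session

There is one attempt and no reset: what is moved stays moved. The work goes in short steps, Python scripts to look and compute and a shell command to move; the robot and the scene stay as the last step left them, time stands still between calls to the robot, and variables do not carry over. Pictures are saved under pics/ and viewed, at most 10 in all, crops included, and the job is handed in when it is done.

```bash
mkdir -p pics; ls; python3 - <<'E'
from plant import telemetry, viewer, ctrl
import cv2
print(ctrl.tcp_to_tips, telemetry.sense())
for n in("side","top"):
    c=viewer.capture(n); cv2.imwrite(f"pics/{n}0.png",c["image"]); c.pop("image"); print(n,c)
E
```

```text
pics
0.014 {'time': 0.0, 'joint_positions': array([ 1.11647748,  0.61590757, -0.01261281,  1.42487035,  0.00809008,
        1.10342021, -0.04039944]), 'joint_vel': array([-0.00063393,  0.00106027, -0.00011478,  0.00207751,  0.00061079,
        0.00138857,  0.00281972]), 'tau': array([ 9.29631165e-05, -4.58929610e+01,  2.08845316e-01, -1.65742117e+01,
       -6.11174852e-02,  2.05051736e-02,  2.28090453e-04]), 'ee_pos': array([ 0.26937342, -0.59072765,  0.23149818]), 'tcp_rot': array([-3.13903730e+00,  3.00378206e-05,  4.27878377e-01]), 'force': array([ 0.24282601, -0.01965328,  0.41608797]), 'wrist_torque': array([ 0.02599211, -0.01445854, -0.00840271]), 'grip_force': 0.0, 'gripper_width': 0.9999334426405685}
side {'fx': 623.2609433199016, 'fy': 623.2609433199016, 'cx': 299.6635410733292, 'cy': 235.3150155692708, 'k1': 0.060461323972025756, 'position': array([ 0.94451774, -0.71499817,  1.29865811]), 'rotation': array([-2.50259777,  0.01588344,  0.5123663 ])}
top {'fx': 469.8546659138302, 'fy': 469.8546659138302, 'cx': 324.6947330793291, 'cy': 240.75451712890853, 'k1': -0.04569578188889414, 'position': array([0.34186115, 0.0072101 , 1.33463022]), 'rotation': array([-2.98334456,  0.00417791, -1.55289474])}
```

View pics/side0.png

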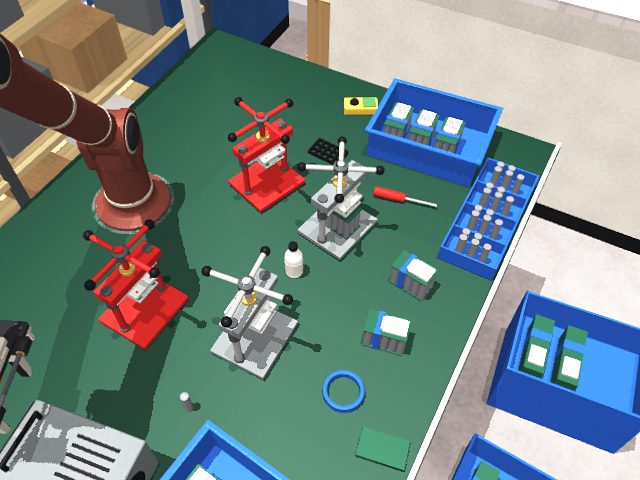

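View pics/top0.png

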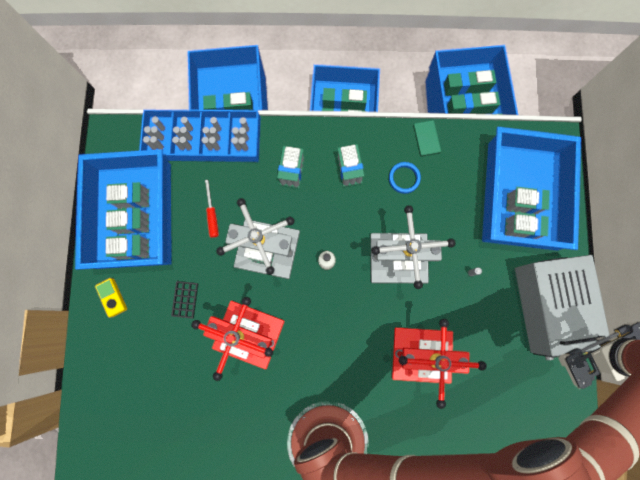

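Candidates: grey press at side (340,200)/top (262,245); grey press at side (255,315)/top (405,255); red look-alikes at side (265,155) and (137,290). The first, next to the driver, seems to hold the cells. I'll check it in a close crop.

```bash
cat > h.py <<'E'
import numpy as np, cv2
from scipy.spatial.transform import Rotation as R
from plant import viewer, telemetry
def cap(n): return viewer.capture(n)
def ray(c,u,v):
    K=np.array([[c["fx"],0,c["cx"]],[0,c["fy"],c["cy"]],[0,0,1]])
    p=cv2.undistortPoints(np.array([[[u,v]]],float),K,np.array([c["k1"],0,0,0.]))[0,0]
    d=R.from_euler("xyz",c["rotation"]).as_matrix()@np.array([*p,1]); return c["position"],d/np.linalg.norm(d)
def onz(c,u,v,z):
    o,d=ray(c,u,v); return o+d*(z-o[2])/d[2]
def tri(r1,r2):
    A=sum(np.eye(3)-np.outer(d,d) for _,d in(r1,r2)); b=sum((np.eye(3)-np.outer(d,d))@o for o,d in(r1,r2))
    p=np.linalg.solve(A,b); return p,max(np.linalg.norm(np.cross(p-o,d)) for o,d in(r1,r2))
def balls(c,box,lo=15,hi=400,th=45):
    x0,y0,x1,y1=box; m=(c["image"][y0:y1,x0:x1].max(2)<th).astype(np.uint8)
    n,_,s,ce=cv2.connectedComponentsWithStats(m)
    return [(round(ce[i][0]+x0,1),round(ce[i][1]+y0,1),int(s[i][4])) for i in range(1,n) if lo<s[i][4]<hi]
E
python3 - <<'E'
from h import *
s=cap("side");t=cap("top")
print(balls(s,(290,130,395,265))); print(balls(t,(205,190,310,290)))
a=s["image"][125:265,285:400]; b=t["image"][190:300,205:310]
cv2.imwrite("pics/crop.png",np.hstack([cv2.resize(a,(400,487),interpolation=2),cv2.resize(b,(400,487),interpolation=2)]))
E
```

```text
[(np.float64(341.8), np.float64(139.4), 27), (np.float64(324.7), np.float64(150.8), 376), (np.float64(345.6), np.float64(153.1), 16), (np.float64(301.1), np.float64(167.2), 51), (np.float64(379.8), np.float64(170.3), 43), (np.float64(339.0), np.float64(198.1), 49), (np.float64(293.2), np.float64(246.1), 44)]
[]
```

View pics/crop.png

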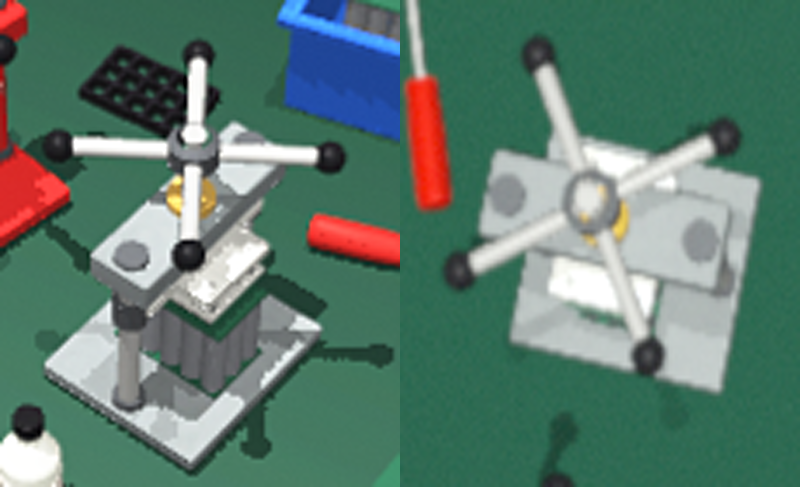

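The crop shows the left grey press holding grey cells under the pad (green board visible). Ball pixels are side (342,140),(301,167),(380,170),(339,198) and top (242,202),(290,221),(220,251),(270,270). Triangulating now.

```bash
cat >> h.py <<'E'
def refine(c,u,v,r=9,th=75):
    x0,y0=int(u)-r,int(v)-r
    g=c["image"][y0:y0+2*r+1,x0:x0+2*r+1]; m=(g.max(2)<th).astype(np.uint8)
    n,l,s,ce=cv2.connectedComponentsWithStats(m)
    i=1+np.argmin([np.linalg.norm(ce[k]-r) + (50 if s[k][4]<8 else 0) for k in range(1,n)]); return ce[i][0]+x0,ce[i][1]+y0,s[i][4]
E
python3 - <<'E'
from h import *
import itertools
s=cap("side");t=cap("top")
S=[refine(s,*p) for p in[(342,140),(301,167),(380,170),(339,198)]]
T=[refine(t,*p) for p in[(242,202),(290,221),(220,251),(270,270)]]
print(np.round(S,1).tolist(),np.round(T,1).tolist())
P=[]
for a in T:
    c=[(*tri(ray(s,*b[:2]),ray(t,*a[:2])),i) for i,b in enumerate(S)]
    c=[x for x in c if .18<x[0][2]<.26]; c=min(c,key=lambda x:x[1]); P.append(c[0]); print(np.round(c[0],4),round(c[1],4),c[2])
P=np.array(P); m=P.mean(0); print("axis",m, "r",np.linalg.norm((P-m)[:,:2],axis=1),"ang",np.degrees(np.arctan2(*(P-m)[:,1::-1].T)))
# base plate corners in top crop -> z .02 
for u,v in[(551,133),(762,178),(721,390),(512,343)]: print(onz(t,(u-400)/3.81+205,v/4.427+190,.02))
# crosshead nuts
for u,v in[(508,194),(700,240)]: print("nut",onz(t,(u-400)/3.81+205,v/4.427+190,.184))
E
```

```text
[[341.6, 139.3, 45.0], [300.7, 168.9, 146.0], [379.8, 170.0, 63.0], [338.9, 198.0, 67.0]] [[240.5, 201.6, 50.0], [289.9, 220.3, 51.0], [219.7, 251.0, 50.0], [269.7, 270.4, 41.0]]
[0.6106 0.2203 0.2305] 0.0003 2
[0.5665 0.0997 0.2316] 0.0007 3
[0.4891 0.264  0.2335] 0.0006 0
[0.4452 0.144  0.2221] 0.0006 1
axis [0.52785909 0.18200295 0.22943577] r [0.09123002 0.09091028 0.09068688 0.09096406] ang [  24.85439128  -64.83943475  115.3295286  -155.28746999]
[0.60754424 0.24644586 0.02      ]
[0.58068908 0.08720106 0.02      ]
[0.44393976 0.11379796 0.02      ]
[0.47096417 0.26927494 0.02      ]
nut [0.53893705 0.24324105 0.184     ]
nut [0.5149387  0.11665156 0.184     ]
```

Press A's handle: the axis is at (0.528, 0.182), the spokes at about 0.230 m, with spoke angles 25° mod 90. All ball radii come to 91 mm, against the 90 given, and the reach is 0.56 m. I plan to enter between the spokes at 155° polar with the fingers closed, yaw 205°, then push clockwise.

```bash

python3 -m creep '{"slide":[[0,0,0.035],[0,0,0.035],[0,0,0.035],[0.0385,0.0318,0],[0.0385,0.0318,0]],"spin":[0,6.9,6.9,6.9,6.9],"claw":[1,1,1,1,1]}' 10
python3 -m creep '{"slide":[[0.0385,0.0318,0],[0.0385,0.0318,0],[0.0385,0.0318,0],[0.0385,0.0318,0],[-0.0013,0.0319,0]],"spin":[6.9,6.9,6.9,6.9,6.9],"claw":[1,1,1,1,1]}'
python3 -m creep '{"slide":[[-0.0013,0.0319,0],[-0.0013,0.0319,0],[-0.0013,0.0319,0],[-0.0013,0.0319,0],[-0.0013,0.0319,0]],"spin":[6.9,6.9,6.9,6.9,6.9],"claw":[1,1,1,1,1]}'
python3 -m creep '{"slide":[[-0.0013,0.0319,0],[-0.0013,0.0319,0],[-0.0013,0.0319,0],[-0.0013,0.0319,0],[-0.0013,0.0319,0]],"spin":[6.9,6.9,6.9,6.9,6.9],"claw":[1,1,1,1,1]}'
python3 -m creep '{"slide":[[-0.0013,0.0319,0],[-0.0013,0.0319,0],[-0.0013,0.0319,0],[-0.0013,0.0319,0],[-0.0013,0.0319,0]],"spin":[6.9,6.9,6.9,6.9,6.9],"claw":[1,1,1,1,1]}'
python3 -m creep '{"slide":[[-0.0013,0.0319,0],[-0.0013,0.0319,0],[-0.0013,0.0319,0],[0,0,0],[0,0,0]],"spin":[6.9,6.9,0,0,0],"claw":[1,1,1,1,1]}'
python3 - <<'E'
from h import *
s=telemetry.sense(); print(s["ee_pos"],np.degrees(s["tcp_rot"]),s["joint_positions"],s["gripper_width"],s["force"])
E
```

```text
time: 0.72
ee_pos: [0.3321, -0.5411, 0.3406]
tcp_rot: [3.136, 0.004, 0.907]
force: [1.0, 0.9, -0.2]
gripper_width: 0.692
grip_force: 0.0
time: 1.13
ee_pos: [0.4674, -0.3965, 0.336]
tcp_rot: [3.138, -0.004, 1.524]
force: [0.2, 0.7, -0.4]
gripper_width: 0.332
grip_force: 0.0
time: 1.55
ee_pos: [0.4542, -0.2392, 0.3377]
tcp_rot: [-3.141, 0.0, 2.12]
force: [0.5, -0.3, -0.1]
gripper_width: 0.01
grip_force: 0.0
time: 1.97
ee_pos: [0.4477, -0.0799, 0.3378]
tcp_rot: [-3.141, 0.001, 2.721]
force: [0.0, 0.6, 0.6]
gripper_width: 0.004
grip_force: 0.0
time: 2.38
ee_pos: [0.4413, 0.0795, 0.3379]
tcp_rot: [-3.141, 0.001, -2.96]
force: [2.0, 0.0, -0.8]
gripper_width: 0.004
grip_force: 0.0
time: 2.8
ee_pos: [0.437, 0.1758, 0.3378]
tcp_rot: [3.141, 0.0, -2.72]
force: [0.4, -0.8, -0.0]
gripper_width: 0.004
grip_force: 0.0
[0.43702598 0.17581134 0.33777863] [ 1.79978812e+02  1.34552406e-02 -1.55817761e+02] [ 0.26333926  0.35333195 -0.95898146  1.72522807  0.30575479  1.22279529
  1.22036632] 0.004057924581277092 [ 0.42805607 -0.78538219 -0.01019   ]
```

```bash

python3 -m creep '{"slide":[[0.0128,0.0102,0],[0.0128,0.0102,0],[0.0128,0.0103,0],[0,0,0],[0,0,0]],"spin":[0.3,0,0,0,0],"claw":[1,1,1,1,1]}'
python3 -m creep '{"slide":[[0,0,-0.025],[0,0,-0.025],[0,0,-0.025],[0,0,-0.015],[0,0,-0.0155]],"spin":[0,0,0,0,0],"claw":[1,1,1,1,1]}'
cat > arc.py <<'E'
from h import *
import sys,json
def arc(p0,step,n,r=.058,ax=(.528,.182),dz=-.004):
    p=np.array(p0,float); d=p[:2]-ax; a=np.arctan2(d[1],d[0]); out=[]; st=np.radians(step)
    for k in range(1,n+1):
        q=np.array([ax[0]+r*np.cos(a-k*st),ax[1]+r*np.sin(a-k*st),p0[2]+dz*k*st]); e=np.round(q-p,4); out.append(e.tolist()); p=p+e
    for i in range(0,n,5): print(json.dumps(out[i:i+5]))
E
python3 - <<'E'
from arc import *
s=telemetry.sense();p=s["ee_pos"]; print(p,np.degrees(s["tcp_rot"][2]),s["joint_positions"],s["force"],s["wrist_torque"])
arc([.4754,.2065,.232],5,55)
E
```

```text
time: 3.22
ee_pos: [0.4766, 0.2032, 0.3371]
tcp_rot: [-3.141, -0.002, -2.721]
force: [0.2, 0.4, -0.1]
gripper_width: 0.007
grip_force: 0.0
time: 3.63
ee_pos: [0.4755, 0.2023, 0.2311]
tcp_rot: [-3.14, -0.002, -2.721]
force: [-0.5, 0.1, -0.0]
gripper_width: 0.006
grip_force: 0.0
[0.47548712 0.2023201  0.23106289] -155.90016481774524 [ 0.11942421  0.53495067 -0.86557731  1.78994337  0.46872329  1.03860414
  1.06770062] [-0.51046954  0.12218869 -0.03058067] [ 0.07495284 -0.11234357 -0.03812518]
[[0.0024, 0.0045, -0.0003], [0.0027, 0.0042, -0.0004], [0.0031, 0.0041, -0.0003], [0.0034, 0.0037, -0.0004], [0.0037, 0.0034, -0.0003]]
[[0.004, 0.0031, -0.0004], [0.0043, 0.0027, -0.0003], [0.0045, 0.0024, -0.0004], [0.0046, 0.0019, -0.0003], [0.0049, 0.0015, -0.0004]]
[[0.0049, 0.0011, -0.0003], [0.005, 0.0007, -0.0004], [0.0051, 0.0002, -0.0003], [0.005, -0.0002, -0.0004], [0.005, -0.0007, -0.0003]]
[[0.005, -0.0011, -0.0004], [0.0048, -0.0015, -0.0003], [0.0047, -0.0019, -0.0004], [0.0045, -0.0024, -0.0003], [0.0042, -0.0027, -0.0004]]
[[0.0041, -0.0031, -0.0003], [0.0037, -0.0034, -0.0004], [
[... 236 characters left out ...]
051, -0.0003], [-0.0002, -0.005, -0.0004], [-0.0007, -0.005, -0.0003], [-0.0011, -0.005, -0.0004], [-0.0015, -0.0048, -0.0003]]
[[-0.0019, -0.0047, -0.0004], [-0.0024, -0.0045, -0.0003], [-0.0027, -0.0042, -0.0004], [-0.0031, -0.0041, -0.0003], [-0.0034, -0.0037, -0.0004]]
[[-0.0037, -0.0034, -0.0003], [-0.004, -0.0031, -0.0004], [-0.0043, -0.0027, -0.0003], [-0.0045, -0.0024, -0.0004], [-0.0046, -0.0019, -0.0003]]
[[-0.0049, -0.0015, -0.0004], [-0.0049, -0.0011, -0.0003], [-0.005, -0.0007, -0.0004], [-0.0051, -0.0002, -0.0003], [-0.005, 0.0002, -0.0004]]
[[-0.005, 0.0007, -0.0003], [-0.005, 0.0011, -0.0004], [-0.0048, 0.0015, -0.0003], [-0.0047, 0.0019, -0.0003], [-0.0045, 0.0024, -0.0004]]
```

```bash

python3 -m creep '{"slide":[[0.0024,0.0055,0],[0.0027,0.0052,0],[0.0031,0.0051,0],[0.0034,0.0047,0],[0.0037,0.0034,-0.0003]],"spin":[0,0,0,0,-3],"claw":[1,1,1,1,1]}'
python3 -m creep '{"slide":[[0.004,0.0031,-0.0004],[0.0043,0.0027,-0.0003],[0.0045,0.0024,-0.0004],[0.0046,0.0019,-0.0003],[0.0049,0.0015,-0.0004]],"spin":[-5,-5,-5,-5,-5],"claw":[1,1,1,1,1]}'
```

```text
time: 4.05
ee_pos: [0.4913, 0.2291, 0.2329]
tcp_rot: [-3.141, -0.0, -2.772]
force: [-4.4, -2.8, 2.3]
gripper_width: 0.002
grip_force: 1.9
time: 4.47
ee_pos: [0.5124, 0.2404, 0.2309]
tcp_rot: [-3.14, -0.003, 3.072]
force: [-4.0, -1.7, 2.2]
gripper_width: 0.006
grip_force: 1.8
```

Contact made, and the force is the expected ~4–5 N. Continuing.

```bash

python3 -m creep '{"slide":[[0.0049,0.0010,-0.0003],[0.005,0.0005,-0.0004],[0.0051,0.0002,-0.0003],[0.005,-0.0004,-0.0004],[0.005,-0.0008,-0.0003]],"spin":[-5,-5,-5,-5,-5],"claw":[1,1,1,1,1]}'
python3 -m creep '{"slide":[[0.005,-0.0011,-0.0004],[0.0048,-0.0015,-0.0003],[0.0047,-0.0019,-0.0004],[0.0045,-0.0024,-0.0003],[0.0042,-0.0027,-0.0004]],"spin":[-5,-5,-5,-5,-5],"claw":[1,1,1,1,1]}'
python3 -m creep '{"slide":[[0.0041,-0.0031,-0.0003],[0.0037,-0.0034,-0.0004],[0.0034,-0.0037,-0.0003],[0.0031,-0.004,-0.0004],[0.0027,-0.0043,-0.0003]],"spin":[-5,-5,-5,-5,-5],"claw":[1,1,1,1,1]}'
python3 - <<'E'
from h import *
s=telemetry.sense(); print(s["ee_pos"],np.degrees(s["tcp_rot"]),s["joint_positions"],s["force"])
t=cap("side");cv2.imwrite("pics/s1.png",cv2.resize(t["image"][80:280,240:460],None,fx=2.5,fy=2.5,interpolation=2))
E
```

```text
time: 4.88
ee_pos: [0.537, 0.242, 0.2292]
tcp_rot: [-3.14, -0.003, 2.637]
force: [-4.2, 0.3, 0.7]
gripper_width: 0.005
grip_force: 1.9
time: 5.3
ee_pos: [0.5601, 0.2336, 0.2275]
tcp_rot: [-3.141, -0.004, 2.201]
force: [-3.3, 0.7, 1.6]
gripper_width: 0.004
grip_force: 1.8
time: 5.72
ee_pos: [0.5778, 0.2165, 0.226]
tcp_rot: [3.142, -0.005, 1.766]
force: [-1.8, 4.2, 0.1]
gripper_width: 0.008
grip_force: 1.9
[0.57782799 0.21646742 0.22596843] [179.99505593  -0.31082342 101.17532489] [-0.1891526   0.58726483 -0.33877945  1.52884859  0.20672979  1.05978302
 -0.3813519 ] [-1.75407638  4.17834656  0.0934382 ]
```

View pics/s1.png

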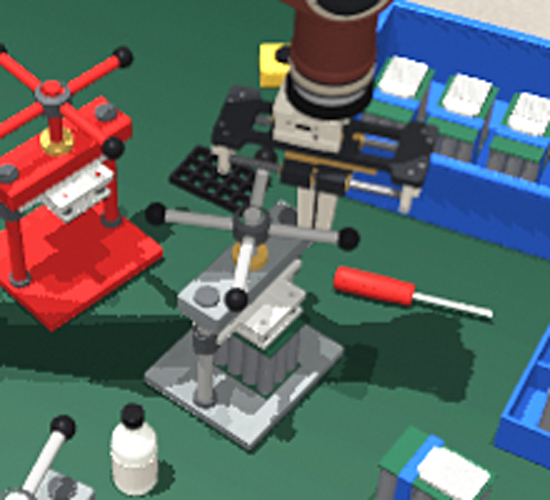

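Picture: the finger stands behind the spoke (crop ≈(318,210)); the handle has turned about 94°, the pack is untouched and the pad is still above it. Computing the next arc.

```bash
python3 - <<'E'
from arc import *
arc([.5775,.2155,.226],5,40)
E
```

```text
[[0.0012, -0.0053, -0.0003], [0.0022, -0.0045, -0.0004], [0.0019, -0.0047, -0.0003], [0.0015, -0.0049, -0.0004], [0.001, -0.0049, -0.0003]]
[[0.0006, -0.0051, -0.0004], [0.0001, -0.005, -0.0003], [-0.0003, -0.0051, -0.0004], [-0.0007, -0.005, -0.0003], [-0.0012, -0.0049, -0.0004]]
[[-0.0016, -0.0048, -0.0003], [-0.002, -0.0046, -0.0004], [-0.0024, -0.0045, -0.0003], [-0.0028, -0.0042, -0.0004], [-0.0032, -0.004, -0.0003]]
[[-0.0034, -0.0037, -0.0004], [-0.0038, -0.0033, -0.0003], [-0.0041, -0.003, -0.0004], [-0.0043, -0.0027, -0.0003], [-0.0045, -0.0022, -0.0004]]
[[-0.0047, -0.0019, -0.0003], [-0.0049, -0.0015, -0.0004], [-0.0049, -0.001, -0.0003], [-0.0051, -0.0006, -0.0004], [-0.005, -0.0001, -0.0003]]
[[-0.0051, 0.0003, -0.0004], [-0.005, 0.0007, -0.0003], [-0.0049, 0.0012, -0.0004], [-0.0048, 0.0016, -0.0003], [-0.0046, 0.002, -0.0004]]
[[-0.0045, 0.0024, -0.0003], [-0.0042, 0.0028, -0.0004], [-0.004, 0.0032, -0.0003], [-0.0037, 0.0034, -0.0004], [-0.0033, 0.0038, -0.0003]]
[[-0.003, 0.0041, -0.0004], [-0.0027, 0.0043, -0.0003], [-0.0022, 0.0045, -0.0004], [-0.0019, 0.0047, -0.0003], [-0.0015, 0.0049, -0.0004]]
```

```bash

python3 -m creep '{"slide":[[0.0012,-0.0053,-0.0003],[0.0022,-0.0045,-0.0004],[0.0019,-0.0047,-0.0003],[0.0015,-0.0049,-0.0004],[0.001,-0.0049,-0.0003]],"spin":[-4,-4,-4,-4,-4],"claw":[1,1,1,1,1]}'
python3 -m creep '{"slide":[[0.0006,-0.0051,-0.0004],[0.0001,-0.005,-0.0003],[-0.0003,-0.0051,-0.0004],[-0.0007,-0.005,-0.0003],[-0.0012,-0.0049,-0.0004]],"spin":[-4,-4,-4,-4,-4],"claw":[1,1,1,1,1]}'
python3 -m creep '{"slide":[[-0.0016,-0.0048,-0.0003],[-0.002,-0.0046,-0.0004],[-0.0024,-0.0045,-0.0003],[-0.0028,-0.0042,-0.0004],[-0.0032,-0.004,-0.0003]],"spin":[-4,-4,-4,-4,-4],"claw":[1,1,1,1,1]}'
python3 - <<'E'
from h import *
s=telemetry.sense(); print(s["ee_pos"],np.degrees(s["tcp_rot"]),s["joint_positions"],s["force"])
p=s["ee_pos"]-[.528,.182,0]; print(np.degrees(np.arctan2(p[1],p[0])),np.hypot(p[0],p[1]))
E
```

```text
time: 6.18
ee_pos: [0.5862, 0.1921, 0.2242]
tcp_rot: [-3.141, -0.005, 1.419]
force: [-2.1, 3.0, 0.5]
gripper_width: 0.006
grip_force: 1.9
time: 6.6
ee_pos: [0.5852, 0.1683, 0.2226]
tcp_rot: [-3.14, -0.008, 1.07]
force: [-1.7, 6.3, -0.3]
gripper_width: 0.005
grip_force: 2.5
time: 7.02
ee_pos: [0.5746, 0.1471, 0.2211]
tcp_rot: [-3.138, -0.01, 0.722]
force: [2.5, 7.4, -2.6]
gripper_width: 0.006
grip_force: 2.9
[0.57463605 0.14707388 0.22106185] [-179.81999151   -0.57368018   41.35073963] [-0.24638655  0.53294472 -0.05937378  1.61761282  0.02782042  0.98415073
 -1.16181009] [ 2.47216567  7.3857591  -2.57370293]
-36.82984196127875 0.0582645279127512
```

The push force has risen to ~7.8 N after about 2.9 rad, so I'm stopping to look.

```bash
python3 - <<'E'
from h import *
t=cap("side");cv2.imwrite("pics/s2.png",cv2.resize(t["image"][125:265,290:400],None,fx=4.2,fy=4.2,interpolation=2))
E
```

```text
(no output)
```

View pics/s2.png

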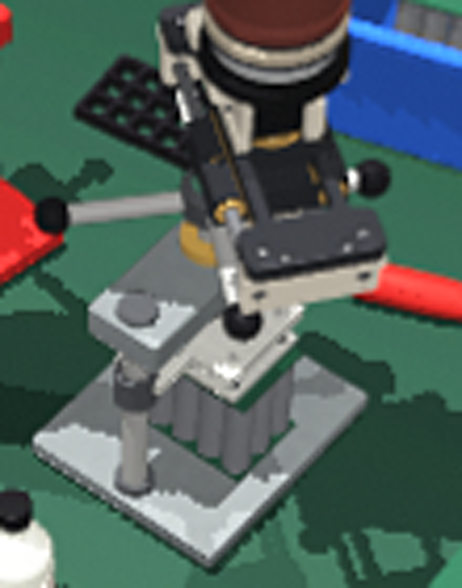

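```bash

python3 -m creep '{"slide":[[0.006,0.008,0],[0,0,0.035],[0,0,0.04],[0,0,0.04],[-0.02,0.035,0]],"spin":[0,0,0,0,0],"claw":[1,1,1,1,1]}'
python3 -m creep '{"slide":[[-0.02,0.04,0],[-0.02,0.04,0],[-0.02,0.04,0],[-0.02,0.04,0],[-0.02,0.04,0]],"spin":[0,0,0,0,0],"claw":[1,1,1,1,1]}'
python3 -m creep '{"slide":[[-0.02,0.04,0],[-0.02,0.04,0],[-0.02,0.04,0],[0,0,0],[0,0,0]],"spin":[0,0,0,0,0],"claw":[1,1,1,1,1]}'
python3 - <<'E'
from h import *
s=cap("side");t=cap("top"); cv2.imwrite("pics/s3r.png",s["image"]);cv2.imwrite("pics/t3r.png",t["image"])
o=cv2.imread("pics/side0.png")
f=lambda i:cv2.resize(i[130:250,295:390],(392,495),interpolation=cv2.INTER_CUBIC)
cv2.imwrite("pics/s3.png",np.hstack([f(o),f(s["image"])]))
cv2.imwrite("pics/t3.png",cv2.resize(t["image"][190:300,205:310],(400,419)))
E
```

```text
time: 7.48
ee_pos: [0.5681, 0.176, 0.3439]
tcp_rot: [3.126, -0.014, 0.705]
force: [2.1, -0.9, 0.4]
gripper_width: 0.006
grip_force: 0.0
time: 7.9
ee_pos: [0.4654, 0.3724, 0.3355]
tcp_rot: [3.141, -0.001, 0.721]
force: [-0.0, -0.3, 0.1]
gripper_width: 0.006
grip_force: 0.0
time: 8.32
ee_pos: [0.4075, 0.4856, 0.3345]
tcp_rot: [-3.14, 0.0, 0.728]
force: [0.2, -1.0, 0.3]
gripper_width: 0.005
grip_force: 0.0
```

View pics/s3.png

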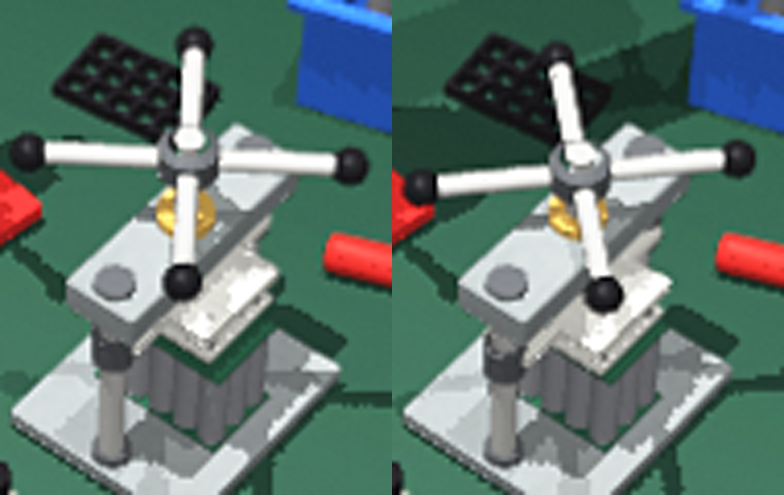

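View pics/t3.png

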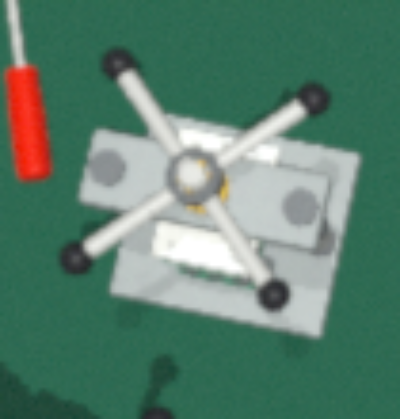

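The pad (crop ≈(610,345)) is now down at or near the pack top. The handle balls are clear in both views, so I'll triangulate height and turn, before and after.

```bash
cat > meas.py <<'E'
from h import *
def meas(si,ti,Sg,Tg,s,t):
    s=dict(s,image=si);t=dict(t,image=ti)
    P=[]
    for a,b in zip(Sg,Tg):
        ra=refine(s,*a,r=6,th=70);rb=refine(t,*b,r=6,th=70)
        p,e=tri(ray(s,*ra[:2]),ray(t,*rb[:2])); P.append(p); print(np.round(p,4),round(e,4),ra[2],rb[2])
    P=np.array(P);m=np.median(P,0);c=P[:,:2].mean(0);d=P[:,:2]-c
    a=np.degrees(np.arctan2(d[:,1],d[:,0])); print("axis",c.round(4),"z",P[:,2].round(4),"med",m[2].round(4),"ang mod90",(a%90).round(1))
E
python3 - <<'E'
from meas import *
s=cap("side");t=cap("top")
# order: by top ball; side partner
meas(cv2.imread("pics/side0.png"),cv2.imread("pics/top0.png"),[(380,170),(339,198),(342,140),(301.5,167)],[(242,202),(290,221),(220,251),(270,270)],s,t)
meas(s["image"],t["image"],[(378.9,168.8),(346,201.3),(335.2,143.3),(302,175.3)],[(236,206.3),(287.4,215.7),(224.7,257.7),(276.7,267.2)],s,t)
E
```

```text
[0.6108 0.2197 0.2312] 0.0004 61 42
[0.5663 0.0996 0.2314] 0.0009 66 45
[0.4891 0.2642 0.2333] 0.001 41 43
[0.4449 0.1442 0.2241] 0.0003 115 36
axis [0.5278 0.1819] z [0.2312 0.2314 0.2333 0.2241] med 0.2313 ang mod90 [24.5 25.1 25.2 24.5]
[0.6022 0.2347 0.219 ] 0.0002 58 40
[0.5805 0.1074 0.221 ] 0.0005 62 46
[0.4745 0.2559 0.2166] 0.0003 71 45
[0.4553 0.1297 0.2232] 0.0016 108 30
axis [0.5281 0.1819] z [0.219  0.221  0.2166 0.2232] med 0.22 ang mod90 [35.5 35.1 36.  35.6]
```

```bash
cat >> h.py <<'E'
def proj(c,P):
    Rm=R.from_euler("xyz",c["rotation"]).as_matrix(); r,_=cv2.Rodrigues(Rm.T); tv=-Rm.T@c["position"]
    K=np.array([[c["fx"],0,c["cx"]],[0,c["fy"],c["cy"]],[0,0,1]])
    return cv2.projectPoints(np.array(P,float),r,tv,K,np.array([c["k1"],0,0,0.]))[0][:,0]
def local(x,y,z,yaw=np.radians(-10.7)): return [.528+x*np.cos(yaw)-y*np.sin(yaw),.182+x*np.sin(yaw)+y*np.cos(yaw),z]
E
python3 - <<'E'
from h import *
s=cap("side");t=cap("top")
for zs in(.2315,.2197):
    print(zs,"platen bottom,pad plate top, pad face:",proj(s,[local(.045,-.035,zs-.102),local(.045,-.031,zs-.114),local(.045,-.031,zs-.125)]).round(1).tolist())
print("packtop",proj(s,[local(.0475,-.0285,.09),local(.0475,.0285,.09),local(.0475,-.0285,.02)]).round(1).tolist())
print("nut1",proj(s,[local(0,-.065,.184)]),proj(t,[local(0,-.065,.184)]),"base",proj(s,[local(.07,-.08,.02),local(-.07,-.08,.02)]))
for n,a,b in(("near",(322.1,198.4),(283.7,244.2)),): print(tri(ray(s,*a),ray(t,*b)))
o=cv2.imread("pics/side0.png");f=lambda i:cv2.resize(i[185:255,320:370],(400,560),interpolation=cv2.INTER_CUBIC)
cv2.imwrite("pics/z1.png",np.hstack([f(o),f(s["image"])]))
E
```

```text
0.2315 platen bottom,pad plate top, pad face: [[344.5, 214.3], [345.3, 216.4], [345.1, 219.2]]
0.2197 platen bottom,pad plate top, pad face: [[344.3, 217.3], [345.1, 219.4], [344.9, 222.2]]
packtop [[346.2, 223.2], [360.2, 209.2], [345.0, 240.1]]
nut1 [[322.23273101 197.90011532]] [[283.15726063 243.80664441]] base [[339.5308586  257.67403629]
 [296.54294193 229.21004181]]
(array([0.51555066, 0.11719221, 0.18275865]), np.float64(0.0005016447861816673))
```

View pics/z1.png

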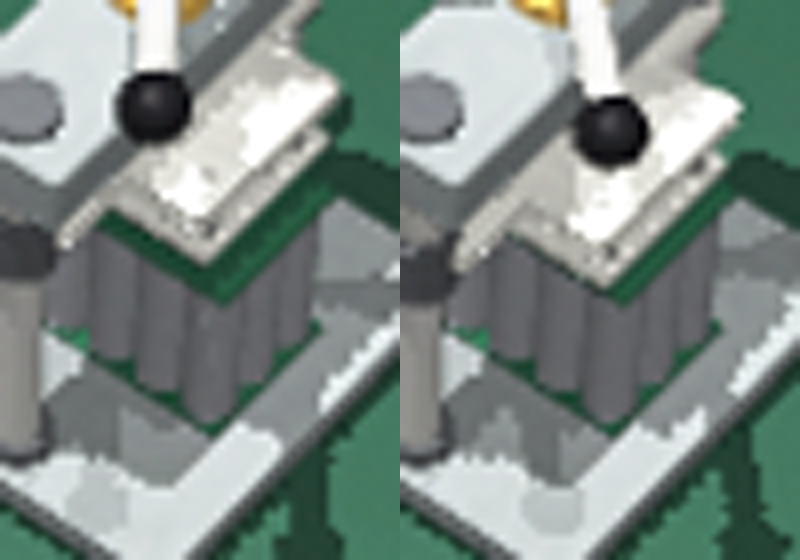

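The right image shows green (pack top) still visible under the pad; the pad corner moved from about (346.2,218.4) to (345.6,221.2), matching free travel. About 4–5 mm of gap remains, so the wheel is near 5.0 rad and needs about 2.5 rad more. Re-entering behind the spoke now at 35.5°.

```bash

python3 -m creep '{"slide":[[0.0167,-0.0309,0],[0.0167,-0.0309,0],[0.0167,-0.0309,0],[0.0167,-0.0309,0],[0.0167,-0.0309,0]],"spin":[6.7,6.7,6.7,6.7,6.7],"claw":[1,1,1,1,1]}'
python3 -m creep '{"slide":[[0.0167,-0.0309,0],[0.0167,-0.0309,0],[0.0167,-0.0308,0],[0,0,0],[0,0,0]],"spin":[6.7,6.7,6.7,6.7,6.7],"claw":[1,1,1,1,1]}'
python3 -m creep '{"slide":[[0,0,0],[0,0,0],[0,0,0],[0,0,0],[0,0,0]],"spin":[6.7,0,0,0,0],"claw":[1,1,1,1,1]}'
python3 - <<'E'
from arc import *
s=telemetry.sense();print(s["ee_pos"],np.degrees(s["tcp_rot"][2]),s["joint_positions"])
arc([.541,.2385,.222],5,35)
E
```

```text
time: 9.03
ee_pos: [0.4949, 0.3249, 0.3351]
tcp_rot: [3.141, 0.0, 1.308]
force: [0.9, 0.2, -0.3]
gripper_width: 0.003
grip_force: 0.0
time: 9.45
ee_pos: [0.546, 0.23, 0.3347]
tcp_rot: [3.141, 0.002, 1.885]
force: [-0.5, 0.1, 0.3]
gripper_width: 0.006
grip_force: 0.0
time: 9.87
ee_pos: [0.5438, 0.2349, 0.3347]
tcp_rot: [3.142, 0.0, 2.004]
force: [-0.0, 0.1, -0.2]
gripper_width: -0.001
grip_force: 0.0
[0.54376267 0.23488104 0.33474334] 114.80404328443534 [-0.20763781  0.46844868 -0.38686559  1.42465926  0.17887698  1.28307057
 -0.17463913]
[[0.0049, -0.0013, -0.0003], [0.0047, -0.0018, -0.0004], [0.0046, -0.0022, -0.0003], [0.0044, -0.0025, -0.0004], [0.0041, -0.003, -0.0003]]
[[0.0038, -0.0033, -0.0004], [0.0036, -0.0036, -0.0003], [0.0032, -0.0039, -0.0004], [0.0029, -0.0041, -0.0003], [0.0025, -0.0044, -0.0004]]
[[0.0021, -0.0046, -0.0003], [0.0017, -0.0048, -0.0004], [0.0012, -0.0049, -0.0003], [0.0009, -0.005, -0.0004], [0.0004, -0.005, -0.0003]]
[[-0.0001, -0.0051, -0.0004], [-0.0005, -0.005, -0.0003], [-0.0009, -0.005, -0.0004], [-0.0013, -0.0049, -0.0003], [-0.0018, -0.0047, -0.0004]]
[[-0.0022, -0.0046, -0.0003], [-0.0025, -0.0044, -0.0004], [-0.003, -0.0041, -0.0003], [-0.0033, -0.0038, -0.0004], [-0.0036, -0.0036, -0.0003]]
[[-0.0039, -0.0032, -0.0004], [-0.0041, -0.0029, -0.0003], [-0.0044, -0.0025, -0.0004], [-0.0046, -0.0021, -0.0003], [-0.0048, -0.0017, -0.0004]]
[[-0.0049, -0.0012, -0.0003], [-0.005, -0.0009, -0.0004], [-0.005, -0.0004, -0.0003], [-0.0051, 0.0001, -0.0004], [-0.005, 0.0005, -0.0003]]
```

```bash

python3 -m creep '{"slide":[[-0.0028,0.0036,-0.02],[0,0,-0.0275],[0,0,-0.0275],[0,0,-0.02],[0,0,-0.0175]],"spin":[0,0,0,0,0],"claw":[1,1,1,1,1]}'
python3 -m creep '{"slide":[[0.0049,-0.0013,0],[0.0047,-0.0018,0],[0.0046,-0.0022,0],[0.0044,-0.0025,0],[0.0041,-0.003,0]],"spin":[0,0,0,0,0],"claw":[1,1,1,1,1]}'
python3 -m creep '{"slide":[[0.0038,-0.0033,-0.0004],[0.0036,-0.0036,-0.0003],[0.0032,-0.0039,-0.0004],[0.0029,-0.0041,-0.0003],[0.0025,-0.0044,-0.0004]],"spin":[-5,-5,-5,-5,-5],"claw":[1,1,1,1,1]}'
python3 -m creep '{"slide":[[0.0021,-0.0046,-0.0003],[0.0017,-0.0048,-0.0004],[0.0012,-0.0049,-0.0003],[0.0009,-0.005,-0.0004],[0.0004,-0.005,-0.0003]],"spin":[-5,-5,-5,-5,-5],"claw":[1,1,1,1,1]}'
python3 -m creep '{"slide":[[-0.0001,-0.0051,-0.0004],[-0.0005,-0.005,-0.0003],[-0.0009,-0.005,-0.0004],[-0.0013,-0.0049,-0.0003],[-0.0018,-0.0047,-0.0004]],"spin":[-5,-5,-5,-5,-5],"claw":[1,1,1,1,1]}'
python3 - <<'E'
from h import *
s=telemetry.sense(); print(s["ee_pos"],np.degrees(s["tcp_rot"]),s["joint_positions"],s["force"])
p=s["ee_pos"]-[.528,.182,0]; print(np.degrees(np.arctan2(p[1],p[0])),np.hypot(p[0],p[1]))
E
```

```text
time: 10.28
ee_pos: [0.5403, 0.2384, 0.2204]
tcp_rot: [-3.14, 0.0, 2.005]
force: [0.5, -0.1, -0.4]
gripper_width: 0.007
grip_force: 0.0
time: 10.7
ee_pos: [0.5641, 0.2285, 0.2235]
tcp_rot: [3.14, -0.002, 2.005]
force: [-4.3, 2.3, 2.6]
gripper_width: 0.004
grip_force: 2.0
time: 11.12
ee_pos: [0.5792, 0.2115, 0.2219]
tcp_rot: [3.141, -0.005, 1.567]
force: [-2.5, 5.2, 1.4]
gripper_width: 0.006
grip_force: 2.0
time: 11.53
ee_pos: [0.5865, 0.1878, 0.2203]
tcp_rot: [-3.141, -0.007, 1.131]
force: [-0.1, 5.8, 0.9]
gripper_width: 0.006
grip_force: 2.3
time: 11.95
ee_pos: [0.5835, 0.1635, 0.2188]
tcp_rot: [-3.14, -0.01, 0.695]
force: [2.5, 4.9, -0.5]
gripper_width: 0.006
grip_force: 2.7
[0.58353874 0.16349217 0.21881232] [-179.92641506   -0.57170676   39.81143208] [-2.99467403e-01  5.53587153e-01 -1.17766052e-02  1.58507654e+00
  1.49151391e-03  9.94196859e-01 -1.18621511e+00] [ 2.52729396  4.91560038 -0.47313624]
-18.430229563427616 0.05854137016480087
```

```bash

python3 -m creep '{"slide":[[-0.0022,-0.0046,-0.0003],[-0.0025,-0.0044,-0.0004],[-0.003,-0.0041,-0.0003],[-0.0033,-0.0038,-0.0004],[-0.0036,-0.0036,-0.0003]],"spin":[-4.5,-4.5,-4.5,-4.5,-4.5],"claw":[1,1,1,1,1]}'
python3 -m creep '{"slide":[[-0.0039,-0.0032,-0.0004],[-0.0041,-0.0029,-0.0003],[-0.0044,-0.0025,-0.0004],[-0.0046,-0.0021,-0.0003],[-0.0048,-0.0017,-0.0004]],"spin":[-4.5,-4.5,-4.5,-4.5,-4.5],"claw":[1,1,1,1,1]}'
python3 - <<'E'
from h import *
s=telemetry.sense(); print(s["ee_pos"],np.degrees(s["tcp_rot"]),s["joint_positions"],s["force"])
p=s["ee_pos"]-[.528,.182,0]; print(np.degrees(np.arctan2(p[1],p[0])),np.hypot(p[0],p[1]))
E
```

```text
time: 12.37
ee_pos: [0.5705, 0.1427, 0.2173]
tcp_rot: [-3.138, -0.012, 0.302]
force: [4.0, 5.8, -1.6]
gripper_width: 0.006
grip_force: 3.1
time: 12.78
ee_pos: [0.5504, 0.1291, 0.2157]
tcp_rot: [-3.135, -0.014, -0.091]
force: [7.8, 2.4, -1.6]
gripper_width: 0.011
grip_force: 3.6
[0.55035508 0.12909698 0.21573403] [-179.64099528   -0.78374505   -5.21901487] [-0.40305924  0.4983755   0.20553106  1.71546248 -0.1246067   0.92536044
 -1.81006518] [ 7.76257978  2.38853064 -1.55923934]
-67.0926733064966 0.057432384800108816
```

Force is climbing (5.5 → 7 → 8.2 N), so the springs are engaging. Backing off to measure.

```bash

python3 -m creep '{"slide":[[0.0092,0.004,0],[0,0,0.04],[0,0,0.04],[0,0,0.04],[-0.02,0.035,0]],"spin":[0,0,0,0,0],"claw":[1,1,1,1,1]}'
python3 -m creep '{"slide":[[-0.02,0.04,0],[-0.02,0.04,0],[-0.02,0.04,0],[-0.02,0.04,0],[-0.02,0.04,0]],"spin":[0,0,0,0,0],"claw":[1,1,1,1,1]}'
python3 -m creep '{"slide":[[-0.015,0.04,0],[-0.015,0.04,0],[-0.01,0.04,0],[0,0,0],[0,0,0]],"spin":[6,6,6,6,6],"claw":[1,1,1,1,1]}'
python3 - <<'E'
from h import *
s=cap("side");t=cap("top"); cv2.imwrite("pics/s4r.png",s["image"]);cv2.imwrite("pics/t4r.png",t["image"])
a=cv2.imread("pics/s3r.png")
f=lambda i:cv2.resize(i[185:255,320:370],(400,560),interpolation=cv2.INTER_CUBIC)
cv2.imwrite("pics/z2.png",np.hstack([f(a),f(s["image"])]))
# handle angle from top: dark balls on ring about the axis, z~.212
c=proj(t,[[.528,.182,.212]])[0]
g=t["image"].max(2)<70
v,u=np.nonzero(g); P=np.array([onz(t,a,b,.212)[:2] for a,b in zip(u,v) if np.hypot(a-c[0],b-c[1])<50])-[.528,.182]
r=np.hypot(*P.T); Q=P[(r>.078)&(r<.102)]; z=np.exp(4j*np.arctan2(Q[:,1],Q[:,0])).mean(); print(len(Q),abs(z),np.degrees(np.angle(z))/4%90, np.degrees(np.arctan2(Q[:,1],Q[:,0]))[::6].round())
E
```

```text
time: 13.2
ee_pos: [0.5426, 0.1569, 0.3432]
tcp_rot: [-3.141, -0.023, -0.105]
force: [2.8, -0.5, 1.0]
gripper_width: 0.008
grip_force: 0.0
time: 13.62
ee_pos: [0.4403, 0.3536, 0.3347]
tcp_rot: [-3.14, -0.002, -0.089]
force: [-0.1, 0.8, -0.1]
gripper_width: 0.004
grip_force: 0.0
time: 14.03
ee_pos: [0.3996, 0.4735, 0.3334]
tcp_rot: [-3.14, -0.0, 0.447]
force: [0.4, -0.6, -0.2]
gripper_width: 0.009
grip_force: 0.0
153 0.9709061318966264 5.143110085197344 [   5.    2.    2.    2.    1.    2.    1.  -82.  -84.  -86.   90.  -88.
   91.   93.   94.   96.   98.  100.  102. -176. -179. -179. -178. -179.
 -171. -171.]
```

View pics/z2.png

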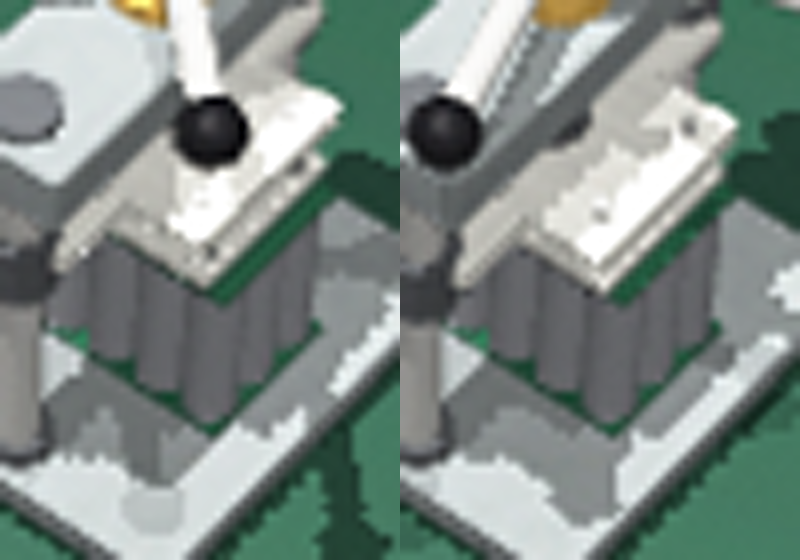

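```bash
python3 - <<'E'
from h import *
ims=[cv2.imread(f"pics/{n}.png")[:,:,2].astype(int) for n in("side0","s3r","s4r")]
for c in(349,352,355,358):
    for n,i in zip(("0","3","4"),ims): print(c,n,i[198:226,c])
t=cap("top");T=[]
for u,v in proj(t,[[.528+.09*np.cos(a),.182+.09*np.sin(a),.212] for a in np.radians([4,94,184,274])]):
    b=refine(t,u,v,r=8,th=60); p=onz(t,*b[:2],.212)[:2]-[.528,.182]; print(b[2],np.hypot(*p).round(4),np.degrees(np.arctan2(p[1],p[0]))%90)
E
```

```text
349 0 [226 226 226 225 222 223 220 221 230 234 163 156 175 182 186 177  99  35
  29  31  35  40  38  41  76  96  97  97]
349 3 [ 43  22  29  28  22  15  31 139 232 223 226 242 233 203 152 173 184 186
 176  95  36  35  39  42  76  97  97  96]
349 4 [184 183 185 188 186 180 200 227 224 239 255 255 255 255 255 202 150 176
 190 161  68  37  34  40  78  97 100  96]
352 0 [255 255 255 255 255 255 255 206 148 170 184 192 181 102  36  28  32  32
  39  39  40  81 101 102 102  99  98 101]
352 3 [228 229 230 244 255 255 225 225 228 226 162 149 171 182 194 176  94  36
  36  38  41  82 101 101 100 100 100 101]
352 4 [220 229 222 181 182 182 228 255 255 255 255 255 203 146 172 195 157  67
  37  35  40  79 101 103 101 101  98 102]
355 0 [255 255 255 255 217 149 168 195 227 185 104  35  28  34  39  40  38  40
  73  93  94  94 100  98  98  98 100 100]
355 3 [235 234 255 255 255 255 255 207 152 175 184 189 180  96  35  36  36  39
  74  94  94  94  99  99  98  97 101 101]
355 4 [225 198 151 163 233 255 254 255 255 204 146 178 192 150  68  31  35  40
  72  92  94  93 101  99  99  98  99  98]
358 0 [255 221 159 167 162 217 187 108  38  27  34  39  40  40  40  76  95  96
  98  95  94  93  92  93  89  89  95  73]
358 3 [255 255 255 255 211 156 174 173 175 169  98  38  35  38  41  77  94  96
  97  95  95  95  91  91  89  88  93  73]
358 4 [223 255 224 222 223 217 196 149 186 225 150  69  30  27  35  76  95  97
  94  92  93  90  90  88  86  85  92  71]
28 0.0909 4.472097015171665
28 0.0907 5.734177607534619
32 0.0923 5.558556898902026
17 0.0902 4.46240870221601
```

Edge profiles in the side view between looks 3 and 4: the handle turned 120.5°, lowering the plate 8.4 mm. The pad itself moved only 0.69 px (about 2.75 mm), and the plate-to-pad band shrank 1.35 px. That puts the springs at about 5.5 mm, within 2.5–7.5 mm, and it agrees with the force rise. The arm is clear, so I'm handing in.

```bash
python3 -c "
from plant import workorder; print(workorder.job_done())"
```

```text
the job is handed in; nothing more can be done
None
```

I screwed press A down until its pad bore on the pack with the springs compressed about 5.5 mm (measured from the side camera), moved the arm clear and handed the job in; no verdict came back.

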